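Dry-fit the double lid of a deburring drum and lift the outer lid off alone

ROBOT

A 7-joint arm with a two-finger parallel gripper is mounted at the origin on a cart in front of the work surface, level with it; the furniture and walls round the work are solid. World frame = base frame: x ahead of the robot, y to its left, z up, the work surface at z = 0. Lengths are in mm, angles in rad, forces in N, time in s.
With the tool pointing down it reaches from about 400 to 850 mm from the base axis. Payload 4.5 kg.
Tool frame: the origin (TCP) lies at the very end of the fingers, on their centre line; the grasp point (between the pads) lies 19 mm behind it (grasp_offset is the distance from the TCP to the grasp point, in mm); z points along the fingers, y is the line along which they close (so a half turn about z gives the same grasp; the last joint's range is limited). The gripper opens to 88 mm and grips with 3 to 60 N. Pads are 18 mm wide; open, the fingers measure 123 mm over their backs; the gripper's body (75 mm by 187 mm) begins 45 mm behind the grasp point.
Start: joints at [1.229, 0.689, -0.195, 1.565, 0.157, 0.902, -0.215], TCP at [229.416, -581.397, 238.743] pointing down, gripper open.
Joint ranges: [-3.01, 3.01], [-0.46, 2.08], [-1.47, 1.51], [0.13, 2.56], [-1, 4.14], [0.04, 2.09], [-2.66, 2.66]. Speed limits (rad/s): [2.57, 2.57, 3.14, 3.14, 3.14, 3.14, 3.14].

INTERFACE

Orientations are given as a 3x3 rotation matrix whose columns are the frame's x, y, z axes.
In Python, from bench import get_state, get_image, finish_job, grasp_offset gives the robot as it stands. The module is installed in compiled form; this text tells all that it offers.
- The arm moves only by the tool jog_arm, never from a script. Its argument "series" is a list of rows, each an object with "slide": the shift along the tool's x, y, z in fractions of the full range, 1 being 100 cm, a list of three; "angular": the turn, a rotation vector about the tool's x, y, z in parts of the range, where 1.0 means pi rad, a list of three. A call has exactly 5 rows; each row is the pose to reach, as a shift and turn from the pose commanded when the call began, along the tool's axes at that moment; what a row does not reach only later rows make up. A row lasts 1/8 s, in which the tool goes at most 62.5 mm and 10.7 degrees, less where a joint would pass 70% of its speed; a pose out of reach is approached as far as the arm can. A call with a gripper value outside its range is refused whole. "gripper" is the opening, from 0 (shut) to 1 (fully open), set as the call begins (left out, the last holds). The fingers move at their own pace and stop on an object; "squeeze" is the grip in N (left out, the last holds). Time passes only in rows, so rows that repeat a pose let the fingers close, or fill a call up. It gives the time, the measured TCP pose, the force, the opening and the grip force at its end, in the units of the state.
- get_state(): the state, without advancing time (a new reading comes with each control period).
- get_image(name): name is "scene" or "top" or "wrist"; returns a dict with "image" (480x640x3 uint8, red, green, blue), "fx", "fy", "cx", "cy" (pixels), "position" and "rotation" of the camera in the world. Camera axes: x right, y down, z forward; pixel columns grow to the right and rows downward; lengths in mm; the calibration is good to about 2 mm. A picture is of the moment at which its call begins. There is no depth.
- finish_job(): hands the job in; it is judged then, once.
The state is a dict: "t": time; "joint_positions": joint angles; "dq": joint speeds; "joint_torque": joint torques, N m; "position": TCP position; "eef_rot": TCP orientation; "ft_force": force on the tool from outside, world axes, zero at the start; "moment": the same for the moment, N m; "finger_gap": finger opening in mm; "gripper_force": force on a finger pad.
Only numpy, scipy, OpenCV 4.12 (cv2) and the standard library are available. Lean on these libraries where they do the work, as an engineer would, in place of code of your own. Each camera call takes 0.05 s, during which the arm holds its last target. There are 200 camera calls.

TASK

Check how the new red seal fits on the deburring drum: first swing the tipped drum upright against its level stop (it has a lever at its side), then pick up the nested pair of lids by the inner lid's threaded stud, set the pair on the drum until the inner lid sits fully home (lower it, do not drop it) and let go. Then lift the outer lid alone (its black collar is there to grip), completely clear of the stud, leaving the inner lid seated and undisturbed so that the seal can be looked at. Finish while still holding the outer lid level and still in the air above the drum, and do not shift the tools lying about.

Things in the scene. Friction and masses are not known exactly. Their poses are not given: they have to be found in the camera images.
- cradle: blue metal cradle fixed to the bench (place and yaw vary): base plate 150 x 176 x 10 mm, two upright cheeks (outer faces 76 mm either side of the middle, tops at 118 mm). Origin: centre of its underside. Its y axis is parallel to the drum's pivot, which runs 95 mm above the origin; at yaw 0 its x axis points away from the robot
- drum (a joint): tilt of the grey drum in the cradle, rad: 0 = upright against a hard stop; positive = mouth tipped to the cradle's -x side (towards the robot), at most 0.8. It starts tipped; pivot friction (0.4 N m, about 4 N at the lever knob) keeps it where it is left
- lever_knob (a point): centre of the 26 mm black ball on the drum's tilting lever (10 mm rod fixed to the drum, in a plane 106 mm to the cradle's +y side). It moves on a 100 mm arc about the pivot. With the drum tipped by t the lever leans 0.785 - t rad from vertical to the cradle's +x side: swinging the drum upright moves the knob to +x and down
- drum_mouth (a point): centre of the drum's mouth, level with the rim's top; z axis points out of the mouth along the drum's axis. 60 mm from the pivot, so 155 mm above the bench with the drum upright. Grey drum: outer diameter 104 mm, bore 96 mm, 120 mm high
- inner_lid: inner lid, 0.28 kg, stands on the bench under the outer lid. Origin: centre of underside, z up. Black plug 88 mm wide, 12 mm high, foot tapered to 76 mm; red seal, diameter 102 mm, z 12 to 16.5 mm, rests on the drum's rim; steel disc to z = 20; brass threaded stud, diameter 14 mm, to z = 72. Fully home its origin is 12 mm below drum_mouth (143 mm above the bench), 3 mm play all round
- outer_lid: grey steel outer lid, 0.16 kg, diameter 118 mm, lies loose on the inner lid. Origin: centre of the underside of its 4 mm disc (nested: 20 mm above the inner lid's origin). Skirt 12 mm down; 18 mm hole for the stud; round black collar, diameter 40 mm, z 4 to 22 mm; 30 mm of stud stand above it. Lifting the stud carries both lids, lifting the collar the outer lid alone
- caliper: digital caliper lying on the bench, 240 mm long; leave alone
- pliers: red-handled pliers lying on the bench behind the cradle, 190 mm long; leave alone
- angle_gauge: small cube-shaped white and black angle gauge, 36 x 62 x 59 mm; leave alone

How it is judged:
By the outcome, as a careful person would: the job done as asked, in the order asked, and still so for the second after the job is handed in, while the arm keeps its last pose, push and grip.
It also fails if it takes over 62 s, if anything falls off the work surface, if the arm or the gripper's body presses on something with over 40 N, if the wrist force passes 120 N, or if a joint passes its speed limit or range.

## Working session

There is one attempt and no reset: what is moved stays moved. The work goes in short steps, Python scripts to look and compute and a tool call to move; the robot and the scene stay as the last step left them, time stands still between calls to the robot, and variables do not carry over. Pictures are saved under pics/ and viewed, at most 13 in all, crops included, and the job is handed in when it is done.

Besides the shell and the picture viewer there is one more tool, called by a JSON object that holds its "api" and its "payload". jog_arm: Moves the arm, as the interface text tells. Its arguments: {"type":"object","properties":{"series":{"type":"array","items":{"type":"object","properties":{"slide":{"type":"array","items":{"type":"number"}},"angular":{"type":"array","items":{"type":"number"}}}}},"gripper":{"type":"number"},"squeeze":{"type":"number"}},"required":["series"]}

```bash
mkdir -p pics; python3 - <<'E'
from bench import *
import cv2, numpy as np, pickle
d={}
for n in ("scene","top","wrist"):
    g=get_image(n); d[n]=g
    print(n,g['fx'],g['fy'],g['cx'],g['cy'],np.round(g['position'],1),np.round(g['rotation'],3).tolist())
    cv2.imwrite(f'pics/{n}0.png',g['image'][:,:,::-1])
pickle.dump(d,open('d0.pkl','wb'))
print(get_state(),grasp_offset)
E
```

```text
scene 501.14929720788484 501.14929720788484 304.12298785804546 243.5479409193991 [ -2.  611.7 785.7] [[-0.842, -0.303, 0.447], [-0.54, 0.481, -0.691], [-0.006, -0.823, -0.568]]
top 620.3438558563845 620.3438558563845 322.6901869024803 240.67946174882263 [ 232.4 -205.  1409.3] [[0.091, -0.972, 0.215], [-0.996, -0.087, 0.024], [-0.005, -0.216, -0.976]]
wrist 354.110295163864 354.110295163864 316.80706008524015 242.77113071458243 [ 289.7 -557.1  384.3] [[0.367, -0.899, -0.239], [-0.93, -0.355, -0.093], [-0.002, 0.256, -0.967]]
{'t': 0.15, 'joint_positions': array([ 1.22881978,  0.68978407, -0.19457161,  1.5660672 ,  0.15728284,
        0.90248334, -0.21509648]), 'dq': array([-0.00060421, -0.00195603, -0.00121021, -0.00404981,  0.00076308,
       -0.00011353, -0.00031346]), 'joint_torque': array([-9.55184769e-04, -5.27857554e+01, -1.26805678e+00, -1.53586239e+01,
       -5.24842122e-02,  3.90710411e-03,  8.08817776e-05]), 'position': array([ 229.19804244, -580.96305124,  238.11001711]), 'eef_rot': array([[ 9.30190713e-01,  3.67076202e-01, -5.47704129e-04],
       [ 3.67076606e-01, -9.30189892e-01,  1.23669339e-03],
       [-5.55081339e-05, -1.35141008e-03, -9.99999085e-01]]), 'ft_force': array([-0.27502161,  0.23391448, -0.98978793]), 'moment': array([ 0.03647414, -0.04887658,  0.01886746]), 'gripper_force': 0.0, 'finger_gap': 87.91974741756579} 18.700000000000003
```

View pics/scene0.png

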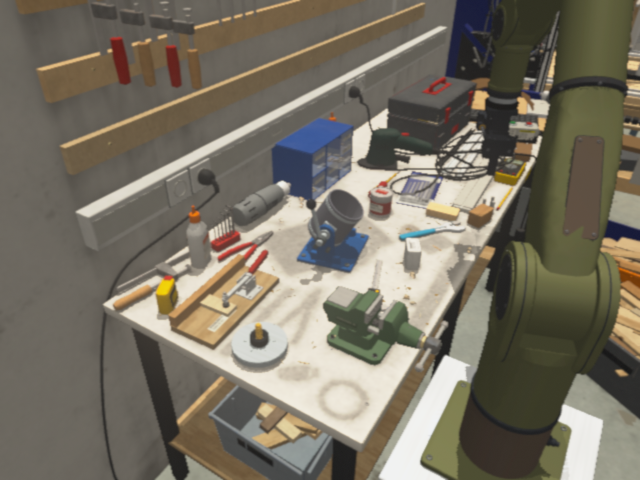

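View pics/top0.png

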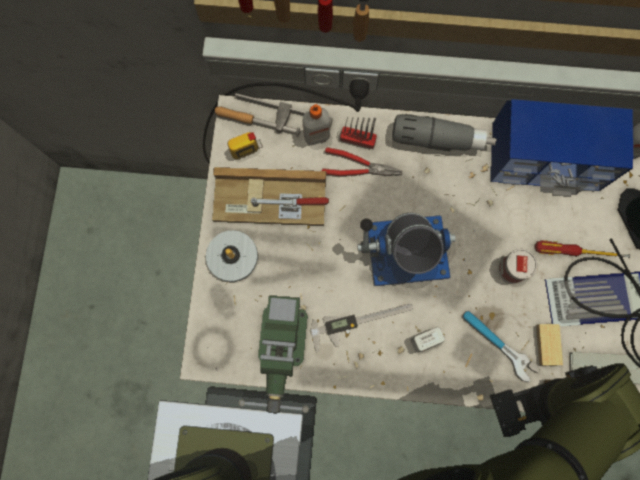

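The scene view shows the drum tipped in the blue cradle, with the knob near (311,204) and the lids near (260,343). In the top view the lids are near (232,257), the knob near (366,226) and the cradle near (410,250). Next I'll make enlarged crops and masks.

```bash
cat > h.py <<'E'
import numpy as np, cv2
def ray(g,u,v):
    d=np.array([(u-g['cx'])/g['fx'],(v-g['cy'])/g['fy'],1.]); d=np.asarray(g['rotation'])@d
    return np.asarray(g['position'],float),d/np.linalg.norm(d)
def plane(g,u,v,z):
    p,d=ray(g,u,v); return p+d*(z-p[2])/d[2]
def tri(*obs):
    A=np.zeros((3,3));b=np.zeros(3);R=[ray(*o) for o in obs]
    for p,d in R:
        M=np.eye(3)-np.outer(d,d);A+=M;b+=M@p
    x=np.linalg.solve(A,b); return x,[round(float(np.linalg.norm((np.eye(3)-np.outer(d,d))@(x-p))),1) for p,d in R]
def proj(g,X):
    c=np.asarray(g['rotation']).T@(np.asarray(X,float)-g['position']); return np.array([g['fx']*c[0]/c[2]+g['cx'],g['fy']*c[1]/c[2]+g['cy']])
E
python3 - <<'E'
import pickle,cv2,numpy as np
from h import *
d=pickle.load(open('d0.pkl','rb'))
def crop(n,x,y,w,h,s): return cv2.resize(d[n]['image'][y:y+h,x:x+w,::-1],None,fx=s,fy=s,interpolation=cv2.INTER_CUBIC)
a=np.hstack([crop('top',340,200,130,97,3.0769)[:296,:400],crop('scene',285,180,100,74,4)[:296,:400]])
b=np.hstack([crop('top',192,220,80,60,5)[:300,:400],crop('scene',220,310,80,60,5)[:300,:400]])
cv2.imwrite('pics/c1.png',np.vstack([a,b])); 
t=d['top']
for n in('top','scene'):
    h=cv2.cvtColor(d[n]['image'],cv2.COLOR_RGB2HSV)
    m=cv2.inRange(h,(100,120,40),(125,255,255)); 
    x,y,w,hh=(350,200,120,90) if n=='top' else (285,180,100,95)
    k=np.zeros_like(m);k[y:y+hh,x:x+w]=m[y:y+hh,x:x+w]
    pts=cv2.findNonZero(k); print(n,cv2.minAreaRect(pts),cv2.approxPolyDP(cv2.convexHull(pts),3,True)[:,0].tolist())
    m=cv2.inRange(h,(15,110,90),(32,255,255))
    x,y,w,hh=(205,230,55,55) if n=='top' else (230,315,60,50)
    k=np.zeros_like(m);k[y:y+hh,x:x+w]=m[y:y+hh,x:x+w]
    pts=cv2.findNonZero(k)[:,0];print('stud',n,pts.min(0),pts.max(0),pts.mean(0))
    m=cv2.inRange(h,(0,0,0),(180,255,60))
    x,y,w,hh=(355,215,20,20) if n=='top' else (303,196,15,16)
    k=np.zeros_like(m);k[y:y+hh,x:x+w]=m[y:y+hh,x:x+w]
    pts=cv2.findNonZero(k)[:,0];print('knob',n,pts.min(0),pts.max(0),pts.mean(0))
E
```

```text
top ((410.2803955078125, 249.9840545654297), (62.00804901123047, 79.27644348144531), 84.14398956298828) [[439, 216], [449, 239], [448, 277], [376, 284], [369, 236], [373, 223]]
stud top [225 248] [233 257] [229.16393443 252.52459016]
knob top [361 219] [372 231] [366.24324324 224.87387387]
scene ((332.86676025390625, 245.37002563476562), (61.41463088989258, 40.780487060546875), 12.680383682250977) [[366, 236], [350, 269], [299, 258], [323, 225], [353, 229]]
stud scene [230 317] [262 338] [252.83185841 329.20353982]
knob scene [308 203] [314 207] [310.72413793 204.89655172]
```

View pics/c1.png

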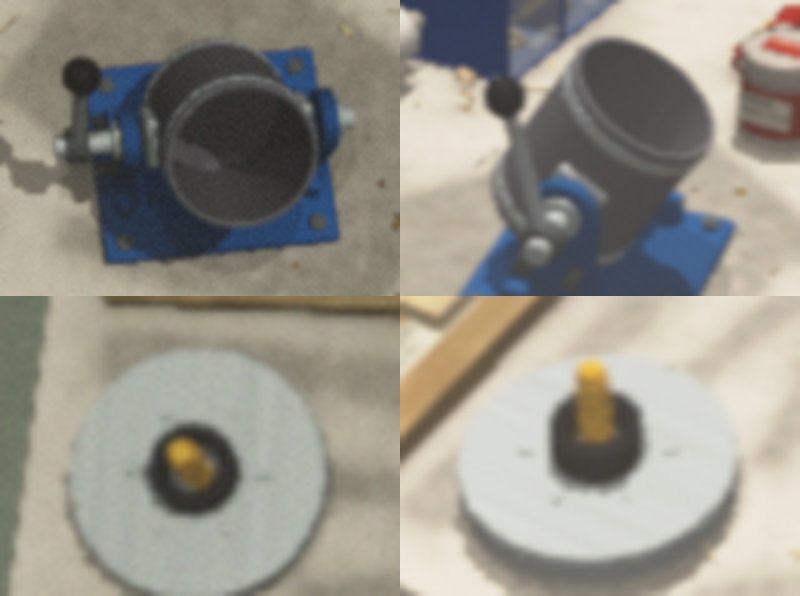

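The enlarged crops show:
- **Knob:** top (366.3,224.4), scene (310.9,203.9).
- **Stud tip:** top (227.5,249.9), scene (258.5,323.9).
- **Lid disc:** centre near top (231.7,255).
- **Mouth:** top (418,248.6), scene (346,205).
- **Base plate corners in top:** (374,285), (449.5,277.7) and (440.4,215.3).

```bash
python3 - <<'E'
import pickle
from h import *
np.set_printoptions(precision=1,suppress=True)
d=pickle.load(open('d0.pkl','rb'));t=d['top'];s=d['scene']
print('knob',tri((t,366.3,224.4),(s,310.9,203.9)))
print('stud',tri((t,227.5,249.9),(s,258.5,323.9)))
print('mouth',tri((t,418,248.6),(s,346,204.6)))
# lid disc ellipse fits
for n,g,(x,y,w,h) in(('top',t,(200,225,64,64)),('scene',s,(226,316,70,60))):
    hs=cv2.cvtColor(g['image'],cv2.COLOR_RGB2HSV)[y:y+h,x:x+w]
    m=((hs[...,1]<28)&(hs[...,2]>120)).astype(np.uint8)
    m=cv2.morphologyEx(m,cv2.MORPH_OPEN,np.ones((3,3)))
    c=max(cv2.findContours(m,0,1)[0],key=cv2.contourArea); e=cv2.fitEllipse(cv2.convexHull(c))
    u,v=e[0][0]+x,e[0][1]+y; print(n,(u,v),e[1],plane(g,u,v,24))
C=[plane(t,*p,10) for p in((374,285.2),(449.5,277.7),(440.4,215.3))]
print('corners',C,[np.linalg.norm(C[i]-C[i+1]) for i in(0,1)],'centre',(C[0]+C[2])/2)
print('yaw from y edge',np.degrees(np.arctan2(*(C[0]-C[1])[[1,0]]))-90,'x edge',np.degrees(np.arctan2(*(C[2]-C[1])[[1,0]])))
C=[plane(s,*p,10) for p in((366,236),(350,269),)];print(C,np.linalg.norm(C[0]-C[1]))
print('shaft',tri((t,340+62/3.077,200+143/3.077),(s,285+(538-400)/4,180+248/4)))
w=d['wrist'];
E
```

```text
knob (array([ 541.9, -259.2,  190.4]), [0.1, 0.1])
stud (array([485.6,  34.9,  70.5]), [1.6, 1.6])
mouth (array([ 510. , -373.2,  142.7]), [1.8, 1.8])
top (231.05231857299805, 255.09472274780273) (50.50215148925781, 52.734954833984375) [484.7  34.5  24. ]
scene (263.05831146240234, 339.13329315185547) (44.844242095947266, 68.14826202392578) [479.9  28.5  24. ]
corners [array([ 447.2, -295.5,   10. ]), array([ 479.8, -465.5,   10. ]), array([ 624.8, -437.5,   10. ])] [np.float64(173.05053637421003), np.float64(147.64492042509)] centre [ 536.  -366.5   10. ]
yaw from y edge 10.867479779218172 x edge 10.909555094761783
[array([ 482.9, -454.3,   10. ]), array([ 448.8, -297.9,   10. ])] 160.10515070735997
shaft (array([ 515. , -254.4,   94.3]), [0.9, 0.9])
```

View pics/wrist0.png

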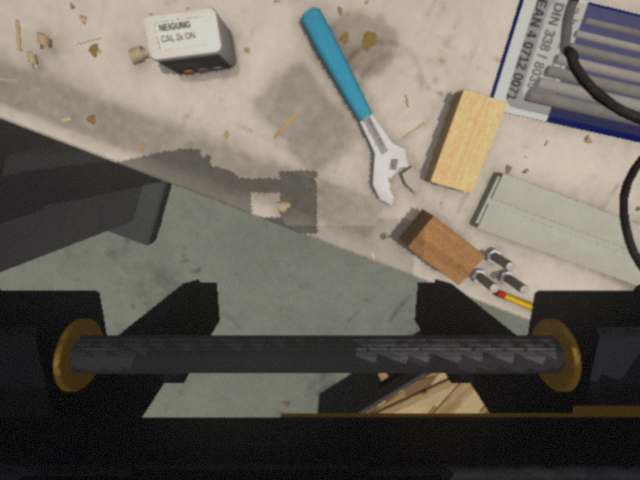

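Checks hold: the cradle centre is about (536,-368) with yaw 10.9°. Lever and mouth both give a tilt of about 0.515 rad, the knob arc radius is 99 mm, and the stud tip is at z 70.5 (72 expected). The wrist view shows the angle gauge at (190,45), away from the work. I'll move to behind the knob.

The rows are not in the units I measure in: shifts go in shares of 100 cm and turns go in shares of pi rad. I convert before sending: 25 cm is 0.25, 20 cm is 0.2, 10.6 degrees is 0.0589.

{"api": "jog_arm", "payload": {"series": [{"slide": [0.03,-0.015,0],"angular": [0,0,0.0111]},{"slide": [0.08,-0.04,0],"angular": [0,0,0.0222]},{"slide": [0.14,-0.07,0],"angular": [0,0,0.0333]},{"slide": [0.2,-0.1,0],"angular": [0,0,0.0444]},{"slide": [0.25,-0.13,0],"angular": [0,0,0.0589]}], "gripper": 0, "squeeze": 20}}

```text
t: 0.78
position: [412.5, -371.0, 238.6]
eef_rot: [[0.982, 0.188, 0.0], [0.188, -0.982, -0.0], [0.0, 0.0, -1.0]]
ft_force: [0.6, -0.6, -1.0]
finger_gap: 40.1
gripper_force: 0.0
```

Scaled: 9.5 cm is 0.095, 7.3 cm is 0.073.

{"api": "jog_arm", "payload": {"series": [{"slide": [0.03,-0.025,0]},{"slide": [0.07,-0.06,0]},{"slide": [0.095,-0.085,0]},{"slide": [0.095,-0.085,0.04]},{"slide": [0.095,-0.085,0.073]}]}}

```text
validation failed for argument at $.se...
```

```bash
python3 - <<'E'
from bench import *
import cv2,pickle
w=get_image('wrist');s=get_image('scene');pickle.dump((w,s),open('d1.pkl','wb'))
import numpy as np
cv2.imwrite('pics/w1.png',np.hstack([cv2.resize(w['image'],(400,300)),cv2.resize(s['image'][130:280,230:430],(400,300))])[:,:,::-1]);st=get_state();print(st['position'],st['ft_force'],st['finger_gap'])
E
```

```text
[ 417.77822532 -364.22502295  238.7112593 ] [ 0.57486288 -0.31093837 -0.87046976] 32.50759052423784
```

View pics/w1.png

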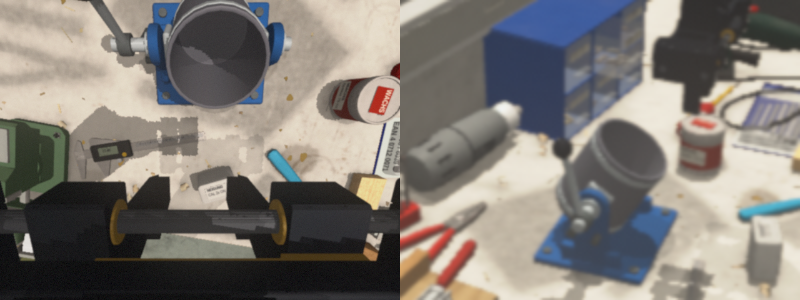

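The picture shows the robot hasn't moved (each row needs "angular"), and the drum is still tipped. I'll resend the move from the settled pose.

Scaled: 9.5 cm is 0.095, -8 cm is -0.08.

{"api": "jog_arm", "payload": {"series": [{"slide": [0.03,-0.025,0],"angular": [0,0,0]},{"slide": [0.07,-0.06,0],"angular": [0,0,0]},{"slide": [0.095,-0.08,0],"angular": [0,0,0]},{"slide": [0.095,-0.08,0.04],"angular": [0,0,0]},{"slide": [0.095,-0.08,0.073],"angular": [0,0,0]}]}}

```text
t: 1.5
position: [489.3, -275.9, 164.7]
eef_rot: [[0.982, 0.191, -0.0], [0.191, -0.982, -0.0], [-0.0, 0.0, -1.0]]
ft_force: [0.4, 0.5, 0.1]
finger_gap: 0.5
gripper_force: 0.0
```

Scaled: 5 cm is 0.05, 4 cm is 0.04.

{"api": "jog_arm", "payload": {"series": [{"slide": [0.01,0,0],"angular": [0,0,0]},{"slide": [0.02,0,0],"angular": [0,0,0]},{"slide": [0.03,0,0],"angular": [0,0,0]},{"slide": [0.04,0,0],"angular": [0,0,0]},{"slide": [0.05,0,0],"angular": [0,0,0]}]}}

```text
t: 2.12
position: [535.8, -267.2, 165.3]
eef_rot: [[0.982, 0.189, -0.006], [0.189, -0.982, -0.0], [-0.006, -0.001, -1.0]]
ft_force: [-5.8, -1.5, -1.9]
finger_gap: 0.4
gripper_force: 2.5
```

Scaled: 2.3 cm is 0.023, 2.1 cm is 0.021.

{"api": "jog_arm", "payload": {"series": [{"slide": [0.006,-0.003,0],"angular": [0,0,0]},{"slide": [0.012,-0.003,0],"angular": [0,0,0]},{"slide": [0.017,-0.003,0],"angular": [0,0,0]},{"slide": [0.021,-0.003,0],"angular": [0,0,0]},{"slide": [0.023,-0.003,0],"angular": [0,0,0]}]}}

```text
t: 2.75
position: [555.8, -259.3, 164.1]
eef_rot: [[0.982, 0.189, -0.011], [0.189, -0.982, 0.001], [-0.01, -0.003, -1.0]]
ft_force: [-8.1, -1.3, -4.9]
finger_gap: 0.5
gripper_force: 3.8
```

Scaled: 0.8 cm is 0.008, 0.6 cm is 0.006.

{"api": "jog_arm", "payload": {"series": [{"slide": [0.002,0,0],"angular": [0,0,0]},{"slide": [0.004,0,0],"angular": [0,0,0]},{"slide": [0.006,0,0],"angular": [0,0,0]},{"slide": [0.008,0,0],"angular": [0,0,0]},{"slide": [0.008,0,0],"angular": [0,0,0]}]}}

```text
t: 3.38
position: [560.7, -257.7, 162.6]
eef_rot: [[0.982, 0.188, -0.017], [0.188, -0.982, 0.002], [-0.016, -0.005, -1.0]]
ft_force: [-10.8, -1.0, -7.2]
finger_gap: 0.4
gripper_force: 5.2
```

Scaled: 1.2 cm is 0.012, 0.9 cm is 0.009.

{"api": "jog_arm", "payload": {"series": [{"slide": [0.003,0,0],"angular": [0,0,0]},{"slide": [0.006,0,0],"angular": [0,0,0]},{"slide": [0.009,0,0],"angular": [0,0,0]},{"slide": [0.012,0,0],"angular": [0,0,0]},{"slide": [0.012,0,0],"angular": [0,0,0]}]}}

```text
t: 4.0
position: [564.9, -256.5, 160.7]
eef_rot: [[0.982, 0.186, -0.032], [0.186, -0.982, 0.003], [-0.031, -0.009, -0.999]]
ft_force: [-21.9, -2.0, -7.2]
finger_gap: 0.6
gripper_force: 11.0
```

```bash
python3 - <<'E'
from bench import *
import cv2,numpy as np
t=get_image('top');s=get_image('scene')
cv2.imwrite('pics/p1.png',np.hstack([cv2.resize(t['image'][195:295,345:475],(400,300)),cv2.resize(s['image'][165:285,270:430],(400,300))])[:,:,::-1]);st=get_state();print(st['position'],st['ft_force'])
E
```

```text
[ 564.95617586 -256.47770941  160.69128742] [-21.46057908  -3.0754532   -7.4799392 ]
```

View pics/p1.png

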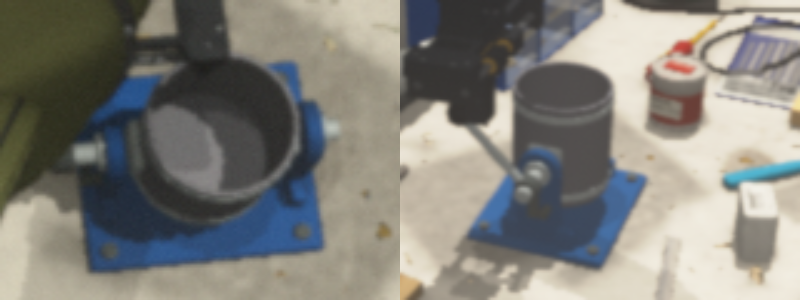

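The top view shows the mouth as a circle, and in the scene view the drum stands vertical with the lever at about 45°. With the force rise to 22 N, it is at the stop. I'll back off and go up.

Scaled: -9 cm is -0.09, -5.5 cm is -0.055.

{"api": "jog_arm", "payload": {"series": [{"slide": [-0.015,0,0],"angular": [0,0,0]},{"slide": [-0.035,0,0],"angular": [0,0,0]},{"slide": [-0.055,0,0],"angular": [0,0,0]},{"slide": [-0.055,0,-0.05],"angular": [0,0,0]},{"slide": [-0.055,0,-0.09],"angular": [0,0,0]}], "gripper": 1}}

```text
t: 4.72
position: [527.2, -265.8, 257.9]
eef_rot: [[0.982, 0.19, 0.003], [0.19, -0.982, -0.0], [0.003, 0.001, -1.0]]
ft_force: [0.4, -0.3, 0.4]
finger_gap: 48.1
gripper_force: 0.0
```

```bash
python3 - <<'E'
from bench import *
st=get_state();print(st['position'],st['eef_rot'].round(3),st['ft_force'],st['joint_positions'].round(2))
E
```

```text
[ 527.19723043 -265.76884669  257.90945427] [[ 0.982  0.19   0.003]
 [ 0.19  -0.982 -0.   ]
 [ 0.003  0.001 -1.   ]] [ 0.42182619 -0.34291609  0.38485585] [ 0.44  0.62 -0.1   1.66  0.07  0.87 -1.06]
```

Scaled: -26 cm is -0.26, -21 cm is -0.21.

{"api": "jog_arm", "payload": {"series": [{"slide": [0.003,-0.03,0],"angular": [0,0,0]},{"slide": [0.006,-0.09,0],"angular": [0,0,0]},{"slide": [0.01,-0.15,0],"angular": [0,0,0]},{"slide": [0.013,-0.21,0],"angular": [0,0,0]},{"slide": [0.014,-0.26,0],"angular": [0,0,0]}]}}

```text
t: 5.35
position: [491.2, -4.6, 256.6]
eef_rot: [[0.981, 0.192, 0.003], [0.192, -0.981, 0.001], [0.003, -0.001, -1.0]]
ft_force: [0.2, 0.8, -0.1]
finger_gap: 88.2
gripper_force: 0.0
```

{"api": "jog_arm", "payload": {"series": [{"slide": [0,0,0],"angular": [0,0,0]},{"slide": [0,0,0],"angular": [0,0,0]},{"slide": [0,0,0],"angular": [0,0,0]},{"slide": [0,0,0],"angular": [0,0,0]},{"slide": [0,0,0],"angular": [0,0,0]}]}}

```text
t: 5.98
position: [490.6, -8.7, 255.7]
eef_rot: [[0.982, 0.188, 0.0], [0.188, -0.982, -0.0], [0.0, 0.0, -1.0]]
ft_force: [0.5, -0.0, 0.5]
finger_gap: 88.2
gripper_force: 0.0
```

```bash
cat > stud.py <<'E'
from bench import *
from h import *
import sys
np.set_printoptions(precision=1,suppress=True)
w=get_image('wrist');st=get_state()
hs=cv2.cvtColor(w['image'],cv2.COLOR_RGB2HSV)
m=cv2.inRange(hs,(12,110,70),(34,255,255));m[290:]=0 if len(sys.argv)<3 else m[290:]
n,l,s,c=cv2.connectedComponentsWithStats(m)
for i in range(1,n):
    if s[i,4]>80: print('brass',s[i],c[i])
cv2.imwrite(f'pics/{sys.argv[1]}.png',w['image'][:,:,::-1])
import pickle;pickle.dump((w,st),open(sys.argv[1]+'.pkl','wb'))
print(st['t'],st['position'],st['eef_rot'].round(3).tolist(),st['ft_force'])
E
python3 stud.py s1
```

```text
brass [ 238    0  291   48 5929] [405.   18.6]
brass [ 243   17   83   26 1080] [279.3  28.4]
brass [468  49  38  21 227] [492.  57.]
brass [357  72  14  13  83] [362.1  77.9]
brass [240  79  26  24 206] [252.9  89.5]
brass [447  88  47  14 198] [470.7  95.4]
brass [263 204  19  21 264] [272.2 214.5]
6.025 [490.5  -8.5 255.7] [[0.982, 0.189, -0.0], [0.189, -0.982, -0.0], [-0.0, 0.0, -1.0]] [ 0.2 -0.5 -0.1]
```

View pics/s1.png

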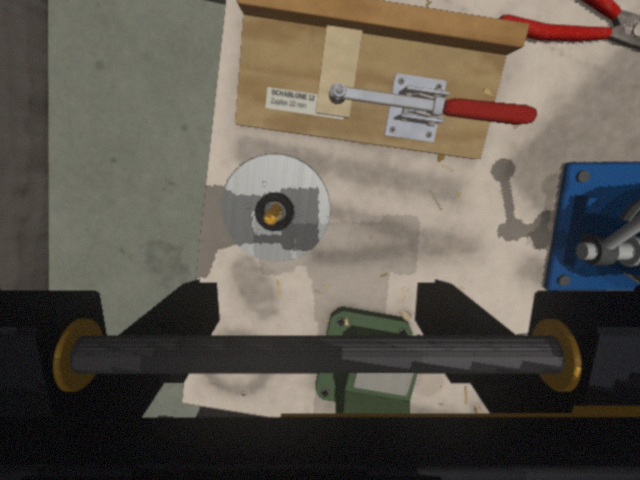

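The wrist view shows the stud at (272,214) in the collar, with the lid disc centre near (275,208). The vise is at the bottom and the jig board behind, both clear of the fingers. I'll centre over the stud and take a second view.

Scaled: 5 cm is 0.05, -4.4 cm is -0.044.

{"api": "jog_arm", "payload": {"series": [{"slide": [0.001,-0.02,0],"angular": [0,0,0]},{"slide": [0.003,-0.044,0],"angular": [0,0,0]},{"slide": [0.003,-0.044,0.03],"angular": [0,0,0]},{"slide": [0.003,-0.044,0.05],"angular": [0,0,0]},{"slide": [0.003,-0.044,0.05],"angular": [0,0,0]}]}}

```text
t: 6.65
position: [484.2, 35.6, 204.7]
eef_rot: [[0.982, 0.19, -0.003], [0.19, -0.982, -0.001], [-0.003, -0.0, -1.0]]
ft_force: [-0.7, -0.5, 0.3]
finger_gap: 88.1
gripper_force: 0.0
```

{"api": "jog_arm", "payload": {"series": [{"slide": [0,0,0],"angular": [0,0,0]},{"slide": [0,0,0],"angular": [0,0,0]},{"slide": [0,0,0],"angular": [0,0,0]},{"slide": [0,0,0],"angular": [0,0,0]},{"slide": [0,0,0],"angular": [0,0,0]}]}}

```text
t: 7.28
position: [485.1, 35.8, 205.9]
eef_rot: [[0.982, 0.19, 0.0], [0.19, -0.982, -0.0], [0.0, 0.0, -1.0]]
ft_force: [-0.6, 0.5, -0.0]
finger_gap: 88.2
gripper_force: 0.0
```

```bash
python3 stud.py s2; python3 - <<'E'
import pickle
from h import *
np.set_printoptions(precision=1,suppress=True)
for n in('s1','s2'):
    w,st=pickle.load(open(n+'.pkl','rb'))
    g=cv2.cvtColor(w['image'],cv2.COLOR_RGB2HSV)
    # stud's top disc: nearest to camera; brass blob + dark collar contour
    p=proj(w,(485.2,34.7,72));print(n,'pred stud tip',p,'collar top',proj(w,(485.2,34.7,42)),'tcp',proj(w,st['position']))
    x,y=[int(v)-45 for v in p];c=w['image'][y:y+90,x:x+90,::-1]
    cv2.imwrite('pics/%s_c.png'%n,cv2.resize(c,(400,400),interpolation=cv2.INTER_CUBIC));print(x,y)
a=np.hstack([cv2.imread('pics/s1_c.png'),cv2.imread('pics/s2_c.png')]);cv2.imwrite('pics/s12.png',a)
E
```

```text
brass [ 285    0   98   29 1407] [328.9  13.1]
brass [ 401    0  225   35 4021] [544.   11.7]
brass [534  35  54  30 409] [571.3  47.4]
brass [352  62  22  10  98] [363.5  67.4]
brass [416  63  37  17 260] [431.4  71.4]
brass [282  72  27  25 203] [294.8  84.4]
brass [526  81  47  16 371] [549.4  89.1]
brass [318 114  24  19 132] [331.5 122.1]
brass [505 130  56  15 263] [535.6 137.4]
brass [309 215  16  26 328] [316.8 227.9]
7.325 [485.1  35.8 205.8] [[0.982, 0.19, 0.0], [0.19, -0.982, -0.0], [0.0, 0.0, -1.0]] [ 0.8 -0.5 -0.2]
s1 pred stud tip [270.8 216.8] collar top [274.4 211.4] tcp [316.5 299.6]
225 171
s2 pred stud tip [318.3 232. ] collar top [318.2 224.4] tcp [317.  299.6]
273 186
```

View pics/s12.png

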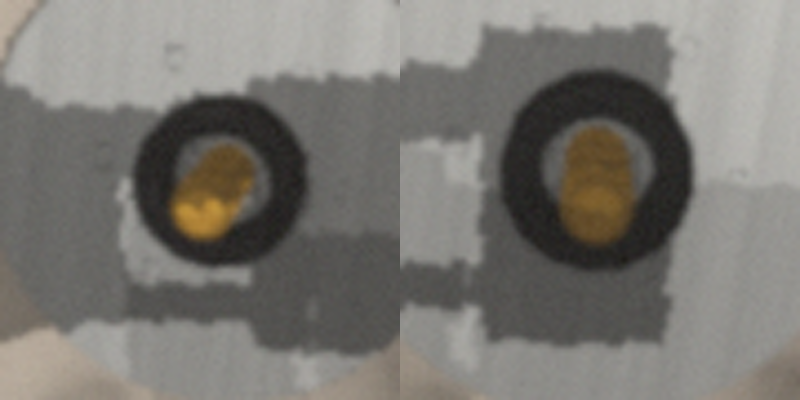

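Stud tip measured at (270.7,217.3) and (316.9,233.2), within about 1.5 px of the predicted (485,35,72). The tool is centred, so I'll descend and grip the stud just above the collar.

Scaled: 15.9 cm is 0.159, 15 cm is 0.15.

{"api": "jog_arm", "payload": {"series": [{"slide": [0,0,0.03],"angular": [0,0,0]},{"slide": [0,0,0.08],"angular": [0,0,0]},{"slide": [0,0,0.125],"angular": [0,0,0]},{"slide": [0,0,0.15],"angular": [0,0,0]},{"slide": [0,0,0.159],"angular": [0,0,0]}]}}

```text
t: 7.95
position: [484.4, 35.8, 45.4]
eef_rot: [[0.982, 0.19, -0.002], [0.19, -0.982, -0.0], [-0.002, -0.0, -1.0]]
ft_force: [0.7, 0.1, -0.3]
finger_gap: 88.0
gripper_force: 0.0
```

{"api": "jog_arm", "payload": {"series": [{"slide": [0,0,0],"angular": [0,0,0]},{"slide": [0,0,0],"angular": [0,0,0]},{"slide": [0,0,0],"angular": [0,0,0]},{"slide": [0,0,0],"angular": [0,0,0]},{"slide": [0,0,0],"angular": [0,0,0]}], "gripper": 0, "squeeze": 45}}

```text
t: 8.57
position: [485.3, 35.8, 47.0]
eef_rot: [[0.982, 0.19, 0.001], [0.19, -0.982, 0.0], [0.001, 0.0, -1.0]]
ft_force: [0.4, 0.3, 0.0]
finger_gap: 40.0
gripper_force: 0.0
```

{"api": "jog_arm", "payload": {"series": [{"slide": [0,0,0],"angular": [0,0,0]},{"slide": [0,0,0],"angular": [0,0,0]},{"slide": [0,0,0],"angular": [0,0,0]},{"slide": [0,0,0],"angular": [0,0,0]},{"slide": [0,0,0],"angular": [0,0,0]}]}}

```text
t: 9.2
position: [485.1, 35.7, 46.7]
eef_rot: [[0.982, 0.19, -0.0], [0.19, -0.982, -0.0], [-0.0, 0.0, -1.0]]
ft_force: [0.3, -0.7, -0.6]
finger_gap: 12.8
gripper_force: 45.0
```

{"api": "jog_arm", "payload": {"series": [{"slide": [0,0,-0.01],"angular": [0,0,0]},{"slide": [0,0,-0.05],"angular": [0,0,0]},{"slide": [0,0,-0.11],"angular": [0,0,0]},{"slide": [0,0,-0.17],"angular": [0,0,0]},{"slide": [0,0,-0.21],"angular": [0,0,0]}]}}

```text
t: 9.82
position: [484.8, 35.8, 259.6]
eef_rot: [[0.982, 0.19, 0.002], [0.19, -0.982, 0.0], [0.002, 0.0, -1.0]]
ft_force: [-0.5, 0.1, -4.9]
finger_gap: 12.3
gripper_force: 45.0
```

Scaled: 18 cm is 0.18, 14 cm is 0.14.

{"api": "jog_arm", "payload": {"series": [{"slide": [0,0.01,0],"angular": [0,0,0]},{"slide": [0,0.04,0],"angular": [0,0,0]},{"slide": [-0.005,0.09,0],"angular": [0,0,0]},{"slide": [-0.01,0.14,0],"angular": [0,0,0]},{"slide": [-0.01,0.18,0],"angular": [0,0,0]}]}}

```text
t: 10.45
position: [507.0, -145.7, 254.5]
eef_rot: [[0.982, 0.187, -0.005], [0.187, -0.982, -0.0], [-0.005, -0.001, -1.0]]
ft_force: [2.1, -0.3, -5.3]
finger_gap: 12.6
gripper_force: 45.0
```

```bash
python3 - <<'E'
from bench import *
from h import *
import pickle
np.set_printoptions(precision=1,suppress=True)
st=get_state();print(st['position'],st['ft_force'],st['finger_gap'],st['eef_rot'].round(3).tolist())
w,t,s=get_image('wrist'),get_image('top'),get_image('scene')
pickle.dump((w,t,s),open('d3.pkl','wb'))
a=np.hstack([t['image'][195:295,350:470],s['image'][160:260,270:390]])
cv2.imwrite('pics/up.png',np.vstack([cv2.resize(a,(800,333),interpolation=cv2.INTER_CUBIC)])[:,:,::-1])
E
```

```text
[ 507.  -145.7  254.5] [ 2.1 -0.3 -5.3] 12.613077076619945 [[0.982, 0.187, -0.005], [0.187, -0.982, -0.0], [-0.005, -0.001, -1.0]]
```

View pics/up.png

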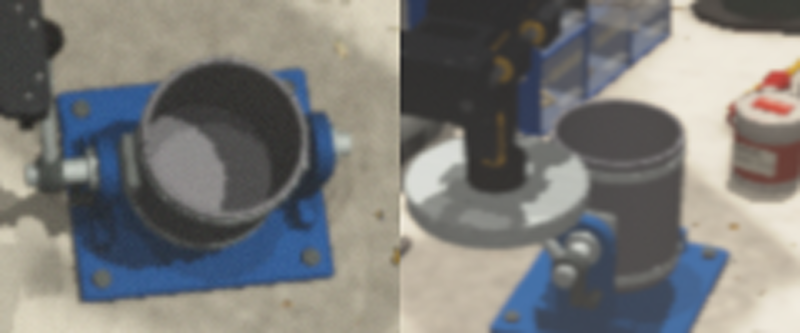

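The drum is upright. In top the rim centre is near (416.9,237) and in scene near (335.8,199). All four base plate corners are visible in top: crop (57,93), (303,68), (331,275) and (83,301). The lids hang level.

```bash
python3 - <<'E'
from h import *
import pickle
np.set_printoptions(precision=1,suppress=True)
w,t,s=pickle.load(open('d3.pkl','rb'))
f=lambda x,y,ox,oy:(ox+(x+.5)/3.333-.5,oy+(y+.5)/3.333-.5)
C=np.array([plane(t,*f(*p,350,195),10) for p in((57,93),(303,68),(331,275),(83,301))])
print(C[:,:2].tolist(),'centre',C.mean(0),[np.linalg.norm(C[i]-C[i-1]) for i in range(4)])
print('mouth tri',tri((t,416.85,237),(s,335.8,198.9)),plane(t,416.85,237,155),plane(s,335.8,198.9,155))
# refine: bore/rim ellipse from top by dark interior+ edges: sample outer rim predicted points vs image
for n,g,(x,y,ww,hh) in(('top',t,(385,208,65,60)),):
    hs=cv2.cvtColor(g['image'],cv2.COLOR_RGB2HSV)
    m=cv2.inRange(hs,(100,120,30),(125,255,255)); k=np.zeros_like(m);k[210:290,364:452]=m[210:290,364:452]
    hull=cv2.convexHull(cv2.findNonZero(k)); print('plate quad',cv2.approxPolyDP(hull,4,True)[:,0].tolist())
for c in ((536.3,-368.2),(537,-367)):
    for n,g in(('top',t),('scene',s)):
        th=np.linspace(0,2*np.pi,60);P=np.array([proj(g,(c[0]+52*np.cos(a),c[1]+52*np.sin(a),155)) for a in th])
        print(c,n,'rim pred x',P[:,0].min(),P[:,0].max(),'y',P[:,1].min(),P[:,1].max())
print('wrist proj of mouth',proj(w,(536.3,-368.2,155)))
E
```

```text
[[592.0758017851664, -268.04731816690906], [625.3887768090291, -437.8521697510034], [480.9195197312173, -464.17399457068643], [447.81963388810834, -296.71949669857054]] centre [ 536.6 -366.7   10. ] [np.float64(147.07799222893843), np.float64(173.04173463773643), np.float64(146.84755599754786), np.float64(170.69449698343914)]
mouth tri (array([ 534. , -367. ,  154.5]), [0.6, 0.6]) [ 533.3 -367.2  155. ] [ 534.2 -366.1  155. ]
plate quad [[439, 216], [448, 233], [448, 277], [375, 284], [367, 225]]
(536.3, -368.2) top rim pred x 392.3386010173451 442.54496564009753 y 211.40176167842026 260.2855904765083
(536.3, -368.2) scene rim pred x 315.06636626600533 355.99289509714964 y 188.59597139350697 208.78218579951903
(537, -367) top rim pred x 391.78344560610185 441.9822155509457 y 211.03015470160622 259.90055571732324
(537, -367) scene rim pred x 314.5853612832308 355.52627713151907 y 188.71318273440755 208.9159802231173
wrist proj of mouth [625.5 259.2]
```

Scaled: 22.5 cm is 0.225, -1.7 cm is -0.017.

{"api": "jog_arm", "payload": {"series": [{"slide": [-0.002,0.03,0],"angular": [0,0,0]},{"slide": [-0.006,0.08,0],"angular": [0,0,0]},{"slide": [-0.012,0.14,0],"angular": [0,0,0]},{"slide": [-0.016,0.19,0],"angular": [0,0,0]},{"slide": [-0.017,0.225,0],"angular": [0,0,0]}]}}

```text
t: 11.22
position: [533.8, -368.3, 254.5]
eef_rot: [[0.982, 0.189, -0.004], [0.189, -0.982, 0.002], [-0.003, -0.002, -1.0]]
ft_force: [-0.3, 0.3, -5.0]
finger_gap: 12.2
gripper_force: 45.0
```

{"api": "jog_arm", "payload": {"series": [{"slide": [0,0,0],"angular": [0,0,0]},{"slide": [0,0,0],"angular": [0,0,0]},{"slide": [0,0,0],"angular": [0,0,0]},{"slide": [0,0,0],"angular": [0,0,0]},{"slide": [0,0,0],"angular": [0,0,0]}]}}

```text
t: 11.85
position: [535.5, -366.4, 256.9]
eef_rot: [[0.982, 0.19, 0.0], [0.19, -0.982, -0.0], [0.0, 0.0, -1.0]]
ft_force: [-0.5, 1.0, -4.9]
finger_gap: 13.0
gripper_force: 45.0
```

Scaled: 5.2 cm is 0.052, 5 cm is 0.05.

{"api": "jog_arm", "payload": {"series": [{"slide": [0,0,0.01],"angular": [0,0,0]},{"slide": [0,0,0.025],"angular": [0,0,0]},{"slide": [0,0,0.04],"angular": [0,0,0]},{"slide": [0,0,0.05],"angular": [0,0,0]},{"slide": [0,0,0.052],"angular": [0,0,0]}]}}

```text
t: 12.48
position: [534.8, -366.7, 203.5]
eef_rot: [[0.982, 0.19, -0.002], [0.19, -0.982, 0.001], [-0.001, -0.001, -1.0]]
ft_force: [-0.4, -0.5, -4.3]
finger_gap: 12.4
gripper_force: 45.0
```

Scaled: 0.8 cm is 0.008, 0.6 cm is 0.006.

{"api": "jog_arm", "payload": {"series": [{"slide": [0,0,0.002],"angular": [0,0,0]},{"slide": [0,0,0.004],"angular": [0,0,0]},{"slide": [0,0,0.006],"angular": [0,0,0]},{"slide": [0,0,0.008],"angular": [0,0,0]},{"slide": [0,0,0.008],"angular": [0,0,0]}]}}

```text
t: 13.1
position: [535.3, -366.9, 196.6]
eef_rot: [[0.982, 0.19, -0.0], [0.19, -0.982, 0.0], [-0.0, -0.0, -1.0]]
ft_force: [-0.1, -0.6, -5.5]
finger_gap: 12.5
gripper_force: 45.0
```

Scaled: 0.55 cm is 0.0055, 0.45 cm is 0.0045.

{"api": "jog_arm", "payload": {"series": [{"slide": [0,0,0.0015],"angular": [0,0,0]},{"slide": [0,0,0.003],"angular": [0,0,0]},{"slide": [0,0,0.0045],"angular": [0,0,0]},{"slide": [0,0,0.0055],"angular": [0,0,0]},{"slide": [0,0,0.0055],"angular": [0,0,0]}]}}

```text
t: 13.72
position: [535.3, -366.9, 191.1]
eef_rot: [[0.982, 0.19, -0.0], [0.19, -0.982, 0.0], [-0.0, -0.0, -1.0]]
ft_force: [0.9, -0.7, -4.2]
finger_gap: 12.5
gripper_force: 45.0
```

Scaled: 0.3 cm is 0.003, 0.25 cm is 0.0025.

{"api": "jog_arm", "payload": {"series": [{"slide": [0,0,0.001],"angular": [0,0,0]},{"slide": [0,0,0.002],"angular": [0,0,0]},{"slide": [0,0,0.0025],"angular": [0,0,0]},{"slide": [0,0,0.003],"angular": [0,0,0]},{"slide": [0,0,0.003],"angular": [0,0,0]}]}}

```text
t: 14.35
position: [535.5, -367.0, 189.7]
eef_rot: [[0.982, 0.19, 0.001], [0.19, -0.982, -0.001], [0.001, 0.001, -1.0]]
ft_force: [-3.3, 2.5, 7.1]
finger_gap: 12.7
gripper_force: 45.0
```

The lids seated at TCP z 189.7, exactly the expected height. I'll ease the push and release.

Scaled: -0.1 cm is -0.001.

{"api": "jog_arm", "payload": {"series": [{"slide": [0,0,-0.001],"angular": [0,0,0]},{"slide": [0,0,-0.001],"angular": [0,0,0]},{"slide": [0,0,-0.001],"angular": [0,0,0]},{"slide": [0,0,-0.001],"angular": [0,0,0]},{"slide": [0,0,-0.001],"angular": [0,0,0]}]}}

```text
t: 14.98
position: [535.5, -367.0, 189.7]
eef_rot: [[0.982, 0.19, 0.0], [0.19, -0.982, -0.0], [0.0, 0.0, -1.0]]
ft_force: [-2.7, 2.6, 5.9]
finger_gap: 12.8
gripper_force: 45.0
```

{"api": "jog_arm", "payload": {"series": [{"slide": [0,0,0],"angular": [0,0,0]},{"slide": [0,0,0],"angular": [0,0,0]},{"slide": [0,0,0],"angular": [0,0,0]},{"slide": [0,0,0],"angular": [0,0,0]},{"slide": [0,0,0],"angular": [0,0,0]}], "gripper": 0.75}}

```text
t: 15.6
position: [535.5, -367.0, 189.2]
eef_rot: [[0.982, 0.19, 0.0], [0.19, -0.982, -0.0], [0.0, 0.0, -1.0]]
ft_force: [0.6, -1.1, -0.8]
finger_gap: 60.6
gripper_force: 0.0
```

Scaled: -6 cm is -0.06, -5 cm is -0.05.

{"api": "jog_arm", "payload": {"series": [{"slide": [0,0,0],"angular": [0,0,0]},{"slide": [0,0,0],"angular": [0,0,0]},{"slide": [0,0,-0.02],"angular": [0,0,0]},{"slide": [0,0,-0.05],"angular": [0,0,0]},{"slide": [0,0,-0.06],"angular": [0,0,0]}]}}

```text
t: 16.23
position: [536.3, -367.5, 251.1]
eef_rot: [[0.982, 0.19, 0.003], [0.19, -0.982, -0.002], [0.003, 0.002, -1.0]]
ft_force: [-0.1, 0.3, -0.7]
finger_gap: 66.3
gripper_force: 0.0
```

```bash
python3 - <<'E'
from bench import *
from h import *
import pickle
np.set_printoptions(precision=1,suppress=True)
st=get_state();print(st['position'],st['ft_force'],st['finger_gap'])
w,t,s=get_image('wrist'),get_image('top'),get_image('scene')
pickle.dump((w,t,s,st),open('d4.pkl','wb'))
x,y=[int(v)-50 for v in proj(w,(535.3,-367,200))];x0,y0=x,y;print(x,y)
c=cv2.resize(w['image'][y-25:y+125,x-50:x+150],(400,300),interpolation=cv2.INTER_CUBIC)
b=cv2.resize(s['image'][165:255,275:395],(400,300),interpolation=cv2.INTER_CUBIC)
cv2.imwrite('pics/seat.png',np.hstack([c,b])[:,:,::-1])
for z in(215,185): print(z,proj(w,(535.3,-367,z)))
E
```

```text
[ 536.3 -367.5  251.1] [-0.1  0.3 -0.7] 66.34664492909098
265 215
215 [315.6 274. ]
185 [315.6 257.8]
```

View pics/seat.png

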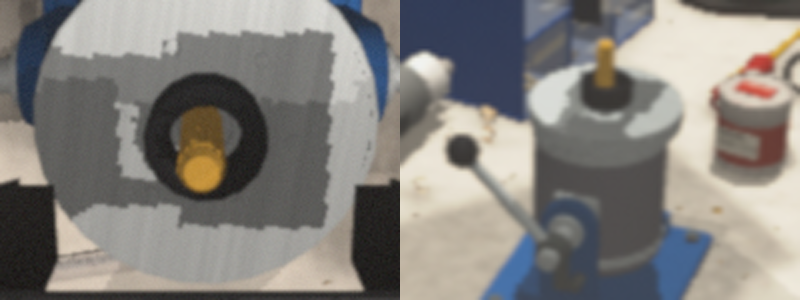

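The wrist crop shows the lid concentric on the drum: collar at image (318,257.5), stud tip at (316,276). The scene crop shows the stack level on the upright drum. Next I'll lower to grip the collar.

Scaled: 7.8 cm is 0.078, 7.5 cm is 0.075.

{"api": "jog_arm", "payload": {"series": [{"slide": [0,0,0.02],"angular": [0,0,0]},{"slide": [0,0,0.045],"angular": [0,0,0]},{"slide": [0,0,0.065],"angular": [0,0,0]},{"slide": [0,0,0.075],"angular": [0,0,0]},{"slide": [0,0,0.078],"angular": [0,0,0]}]}}

```text
t: 17.0
position: [534.9, -366.6, 170.1]
eef_rot: [[0.982, 0.19, -0.002], [0.19, -0.982, 0.001], [-0.001, -0.001, -1.0]]
ft_force: [0.5, -0.0, -0.1]
finger_gap: 66.0
gripper_force: 0.0
```

{"api": "jog_arm", "payload": {"series": [{"slide": [0,0,0],"angular": [0,0,0]},{"slide": [0,0,0],"angular": [0,0,0]},{"slide": [0,0,0],"angular": [0,0,0]},{"slide": [0,0,0],"angular": [0,0,0]},{"slide": [0,0,0],"angular": [0,0,0]}]}}

```text
t: 17.62
position: [535.4, -367.0, 171.4]
eef_rot: [[0.982, 0.19, 0.0], [0.19, -0.982, -0.0], [0.0, 0.0, -1.0]]
ft_force: [-0.0, -0.2, 1.3]
finger_gap: 66.2
gripper_force: 0.0
```

Scaled: 0.1 cm is 0.001.

{"api": "jog_arm", "payload": {"series": [{"slide": [0,0,0.001],"angular": [0,0,0]},{"slide": [0,0,0.001],"angular": [0,0,0]},{"slide": [0,0,0.001],"angular": [0,0,0]},{"slide": [0,0,0.001],"angular": [0,0,0]},{"slide": [0,0,0.001],"angular": [0,0,0]}], "gripper": 0.3, "squeeze": 30}}

```text
t: 18.25
position: [535.4, -367.1, 170.2]
eef_rot: [[0.982, 0.19, 0.0], [0.19, -0.982, -0.0], [-0.0, 0.0, -1.0]]
ft_force: [0.3, -0.6, -0.0]
finger_gap: 39.4
gripper_force: 30.0
```

{"api": "jog_arm", "payload": {"series": [{"slide": [0,0,0],"angular": [0,0,0]},{"slide": [0,0,0],"angular": [0,0,0]},{"slide": [0,0,0],"angular": [0,0,0]},{"slide": [0,0,0],"angular": [0,0,0]},{"slide": [0,0,0],"angular": [0,0,0]}]}}

```text
t: 18.88
position: [535.3, -366.9, 170.2]
eef_rot: [[0.982, 0.19, -0.0], [0.19, -0.982, 0.0], [-0.0, -0.0, -1.0]]
ft_force: [0.3, -0.1, -0.7]
finger_gap: 39.0
gripper_force: 30.0
```

Gripping at 39 mm. Lift slowly.

{"api": "jog_arm", "payload": {"series": [{"slide": [0,0,-0.003],"angular": [0,0,0]},{"slide": [0,0,-0.007],"angular": [0,0,0]},{"slide": [0,0,-0.012],"angular": [0,0,0]},{"slide": [0,0,-0.018],"angular": [0,0,0]},{"slide": [0,0,-0.024],"angular": [0,0,0]}]}}

```text
t: 19.5
position: [535.4, -367.0, 194.8]
eef_rot: [[0.982, 0.19, 0.0], [0.19, -0.982, -0.0], [0.0, 0.0, -1.0]]
ft_force: [-0.2, 0.0, -2.1]
finger_gap: 39.1
gripper_force: 30.0
```

Scaled: -8.5 cm is -0.085, -6.5 cm is -0.065.

{"api": "jog_arm", "payload": {"series": [{"slide": [0,0,-0.01],"angular": [0,0,0]},{"slide": [0,0,-0.025],"angular": [0,0,0]},{"slide": [0,0,-0.045],"angular": [0,0,0]},{"slide": [0,0,-0.065],"angular": [0,0,0]},{"slide": [0,0,-0.085],"angular": [0,0,0]}]}}

```text
t: 20.12
position: [535.5, -367.0, 280.9]
eef_rot: [[0.982, 0.19, 0.001], [0.19, -0.982, -0.001], [0.001, 0.001, -1.0]]
ft_force: [0.2, 0.7, -1.9]
finger_gap: 39.0
gripper_force: 30.0
```

Scaled: -1.5 cm is -0.015, -1 cm is -0.01.

{"api": "jog_arm", "payload": {"series": [{"slide": [0,0,-0.01],"angular": [0,0,0]},{"slide": [0,0,-0.015],"angular": [0,0,0]},{"slide": [0,0,-0.015],"angular": [0,0,0]},{"slide": [0,0,-0.015],"angular": [0,0,0]},{"slide": [0,0,-0.015],"angular": [0,0,0]}]}}

```text
t: 20.75
position: [535.1, -366.8, 293.6]
eef_rot: [[0.982, 0.19, -0.001], [0.19, -0.982, 0.001], [-0.001, -0.001, -1.0]]
ft_force: [0.2, 0.3, -2.0]
finger_gap: 38.8
gripper_force: 30.0
```

```bash
python3 - <<'E'
from bench import *
from h import *
st=get_state();print(st['t'],st['position'],st['ft_force'],st['finger_gap'],abs(st['dq']).max())
t,s=get_image('top'),get_image('scene')
cv2.imwrite('pics/fin.png',np.hstack([cv2.resize(t['image'][100:370,200:560],(400,300)),cv2.resize(s['image'][120:285,265:485],(400,300),interpolation=cv2.INTER_CUBIC)])[:,:,::-1])
E
```

```text
20.75 [ 535.11423168 -366.80078171  293.59304996] [ 0.18333561  0.25007645 -1.95345465] 38.84372608817725 0.0033940926431912416
```

View pics/fin.png

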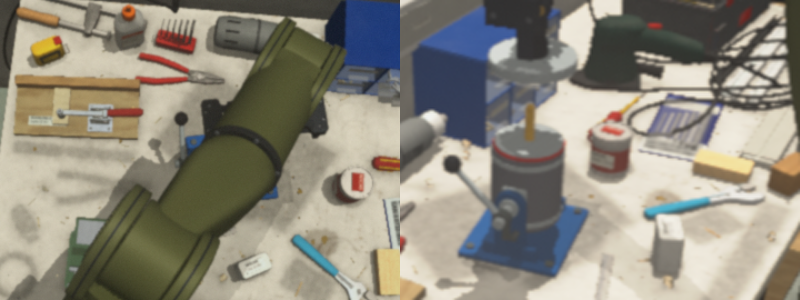

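The scene view shows the inner lid seated on the upright drum, with its red seal ring at the rim and the stud free. The outer lid is held level well above it, the wrist force is about 2 N (its weight), and the tools are where they were.

```bash
python3 -c "
from bench import *
print(finish_job())"
```

```text
the job is handed in; nothing more can be done
None
```

The job is handed in at about 21 s: the drum is upright on its stop, the inner lid is seated with its red seal visible, and the outer lid is held level in the air, clear of the stud.

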